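# Set out the counter for a watch band change

## Robot

A 6-joint arm with a two-finger parallel gripper is mounted at the origin on the work surface. World frame = base frame: x ahead of the robot, y to its left, z up, the work surface at z = 0. Lengths are in m, angles in rad, forces in N, time in s.
With the tool pointing down it reaches from about 0.25 to 0.85 m from the base axis. Payload 12.5 kg.
Tool frame: the origin (TCP) lies at the very end of the fingers, on their centre line; the grasp point (between the pads) lies 19 mm behind it (bot.grasp_offset is the distance from the TCP to the grasp point, in m); z points along the fingers, y is the direction in which the jaws open and shut (so a half turn about z gives the same grasp; the last joint's range is limited). The gripper opens to 93 mm and grips with 3 to 60 N. Pads are 15 mm wide; open, the fingers measure 128 mm over their backs; the gripper's body (75 mm by 188 mm) begins 65 mm behind the grasp point.
Start: joints at [1.101, 0.351, 1.652, -0, 1.139, -0.085], TCP at [0.206, 0.51, 0.219] pointing down, gripper open.
Joint ranges: [-2.75, 2.75], [-0.79, 2.1], [0.01, 2.65], [-1.57, 4.71], [0.07, 3.14], [-2.87, 2.87]. Speed limits (rad/s): [2.22, 2.22, 2.79, 3.14, 3.14, 3.14].

## Interface

Orientations are given as a rotation vector (axis times angle).
In Python, from cell import readout, optics, bot gives the robot as it stands.
- The arm moves only by the shell command python3 -m inch 'ROWS'. ROWS is text: rows parted by semicolons, each of 7 numbers parted by spaces: the turn, a rotation vector about the tool's x, y, z in degrees, then the shift along the tool's x, y, z in mm, then the finger opening in mm, from 0 to 93. A call has 1 to 10 rows; each row is the pose to reach, as a shift and turn from the pose commanded when the call began, along the tool's axes at that moment; what a row does not reach only later rows make up. A row lasts 1/8 s, in which the tool goes at most 62.5 mm and 10.7 degrees, less where a joint would pass 70% of its speed; a pose out of reach is approached as far as the arm can. A call with a gripper value outside its range is refused whole. The fingers move at their own pace and stop on an object; the grip force is fixed at half the most. Time passes only in rows, so rows that repeat a pose let the fingers close. It gives the time, the measured TCP pose, the force and the opening at its end, in the units of the state.
- readout.state(): the state, without advancing time (a new reading comes with each control period).
- optics.grab_frame(name): name is "scene" or "top" or "wrist"; returns a dict with "pixels" (420x560x3 uint8, red, green, blue), "fx", "fy", "cx", "cy" (pixels), "R" (3x3) and "t" (3): a world point X has camera coordinates R X + t; the wrist camera has in their place "tool_from_camera" (4x4, takes a point from camera to tool coordinates, whose origin is the TCP and whose axes are the flange's). Camera axes: x right, y down, z forward; pixel columns grow to the right and rows downward; lengths in m; the calibration is good to about 2 mm. A picture is of the moment at which its call begins: read the wrist's pose just before it. There is no depth.
- bot.close_job(): hands the job in, once; it reports no verdict.
The state is a dict: "time": time; "joints": joint angles; "qd": joint speeds; "joint_efforts": joint torques, N m; "ee_pos": TCP position; "tcp_rot": TCP orientation; "ft_force": force on the tool from outside, world axes, zero at the start; "torque": the same for the moment, N m; "gripper_width": finger opening in m.
Only numpy, scipy, OpenCV 4.12 (cv2) and the standard library are available. Lean on these libraries where they do the work, as an engineer would, in place of code of your own. Each camera call takes 0.05 s, during which the arm holds its last target. There are 200 camera calls.

## Task

Get the counter ready for a band change: set the watch gently (not dropped or pressed), back up as it lies, in the middle of the round rubber cushion, and lay the amber cuff in the middle of the rosewood plinth; the tin tray goes midway between cushion and plinth with its long sides facing them. Lay the case-back wrench beside the cushion, on the side away from the tray, square to the row (parallel to the tray's long sides) with its middle level with the cushion's and about 2.5 cm clear of it, and lay the pocket mirror face up on the customer's side of the plinth, straight out from its brass ticket holder and about 2.5 cm clear of it. Leave the steel cuff, the loupe and the spring-bar tool where they are, and let everything lie flat and at rest.

Things in the scene. Friction and masses are not known exactly. Their poses are not given: they have to be found in the camera images.
- watch: Steel wristwatch head without band, lying dial down with its notched round steel back up: round case 42 mm across and 11 mm thick (12 mm over the raised back). Origin: centre of its underside, z up through the back. Two pairs of short lugs at +x and -x, 52 mm over all along x and 26 mm apart along y, and a small crown near -x +y, 23 mm from the centre, so the case is best held across y (42 mm), where the sides are free. About 80 g.
- wrench: Steel adjustable case-back wrench lying flat: a straight bar 110 mm long, 13 mm wide and 9 mm thick along its x axis, with two cross jaws 22 mm wide and 11 mm thick at x = +25 and +49 mm and a knurled round grip of 14 to 15 mm diameter from x = -57 to -31 mm. Origin: underside at the middle of the bar, near the balance point; the bar is bare from x = -30 to +18 mm and held there across y. About 110 g.
- cuff: Amber resin cuff band, rigid, an open C lying on its edge: about 55 mm along x (from -29 to +26 mm), 48 mm along y, 18 mm high, wall 4 mm, its 23 mm gap at +x. The two cheeks at y = +24 and -24 mm are straight for 20 mm, to be held across y. Origin: middle of the C at its underside. About 35 g. The smaller of the two cuffs.
- mirror: Round chrome pocket mirror lying face up: disc of 60 mm diameter, 10 mm thick, with a thin wire loop standing 5 mm out of its rim at +x (look only). Origin: centre of its underside, z up. About 90 g.
- tray: Small open tin tray: 84 mm long (x), 56 mm wide (y), 14 mm high, walls 2.5 mm. Empty, stands upright. Origin: centre of its underside. Held across its width y. About 70 g.
- cushion: Fixed round rubber case cushion, the place for the watch: 72 mm diameter, 22 mm high, flat top. Origin: centre of its underside. It and the plinth stand in a row, 220 mm between their centres, which may have either one on the left; the row runs exactly along the cushion's y axis (plinth at +y or -y), and its x axis points across the row, away from the vendor (roughly away from the robot).
- plinth: Fixed square rosewood plinth, the place for the amber cuff: 72 mm square, flat grey-padded top at 28 mm height (pad 64 mm square). Origin: centre of its underside. Turned the same way as the cushion; its x axis points to the customer's side (roughly away from the robot), where a low brass ticket holder with a blank ticket, 40 mm wide and 14 mm high, stands out to x = +43 mm.
- steel_cuff: Bystander, to be left alone: larger rigid steel cuff, the same C shape, about 64 mm by 56 mm, 30 mm high. Origin: middle of the C at its underside, gap at +x.
- loupe: Bystander, to be left alone: black eye loupe, a tapered cylinder of 34 mm diameter, 28 mm high. Origin: centre of its underside.
- bar_tool: Bystander, to be left alone: slim spring-bar tool, a knurled rod of 9 mm diameter with a thin forked tip, 110 mm long along x from -57 to +53 mm. Origin: underside near its middle.
Not all that is in view belongs to the job. What is shaped like the watch but blue or pink is not meant.

How it is judged:
By the outcome, as a careful person would: the job done as asked, in the order asked, and still so for the second after the job is handed in, with the robot touching nothing.
It also fails if it takes over 115 s, if anything falls off the work surface, if the arm or the gripper's body presses on something with over 40 N, if the wrist force passes 120 N, or if a joint passes its speed limit or range.

## Working session

There is one attempt and no reset: what is moved stays moved. The work goes in short steps, Python scripts to look and compute and a shell command to move; the robot and the scene stay as the last step left them, time stands still between calls to the robot, and variables do not carry over. Pictures are saved under pics/ and viewed, about 12 in all and at most 16, crops included, and the job is handed in when it is done.

```bash
ls; mkdir -p pics; python3 - <<'E'
from cell import readout, optics, bot
import cv2
print(readout.state(), bot.grasp_offset)
for n in ("top","scene"):
    f=optics.grab_frame(n); cv2.imwrite(f"pics/{n}0.png",f["pixels"][:,:,::-1])
    print(n,{k:f[k] for k in f if k!="pixels"})
f=optics.grab_frame("wrist"); print(f["tool_from_camera"],f["fx"])
E
```

```text
pics
{'time': 0.0, 'joints': array([ 1.10141591e+00,  3.51249913e-01,  1.65242095e+00,  1.31451844e-05,
        1.13911614e+00, -8.46145683e-02]), 'qd': array([-5.78928088e-04,  1.70541907e-04, -2.21595983e-05, -1.31144253e-03,
        2.25966650e-03, -7.01186706e-04]), 'joint_efforts': array([ 1.84368342e-03, -4.97327507e+01, -2.85259509e+01,  6.99647097e-02,
        2.58388772e-02, -7.96774930e-05]), 'ee_pos': array([0.20626055, 0.50948331, 0.21809514]), 'tcp_rot': array([-6.00611225e-01, -3.08330068e+00,  1.79925046e-03]), 'ft_force': array([-0.18955117,  1.1071768 ,  0.85502592]), 'torque': array([-0.00738121, -0.03133642, -0.02404505]), 'gripper_width': 0.09292504333803002} 0.0188
top {'fx': 498.1513447748166, 'fy': 498.1513447748166, 'cx': 273.09266750557185, 'cy': 207.33162451308485, 'R': array([[ 1.34024922e-04, -9.99620492e-01,  2.75473058e-02],
       [-9.95111813e-01, -2.85374108e-03, -9.87134023e-02],
       [ 9.87545527e-02, -2.73994194e-02, -9.94734543e-01]]), 't': array([-0.01113634,  0.47942924,  1.14384929])}
scene {'fx': 389.1317329008018, 'fy': 389.1317329008018, 'cx': 276.72633405988466, 'cy': 200.60333727672455, 'R': array([[-0.79250607,  0.60979144,  0.00940898],
       [ 0.49856981,  0.65668957, -0.56585064],
       [-0.35122965, -0.44374904, -0.82445408]]), 't': array([ 0.38130608, -0.20601126,  0.99806469])}
[[-2.25413242e-05 -9.58969874e-01 -2.83507989e-01  7.89626561e-02]
 [ 9.99999644e-01  2.17426319e-04 -8.14956246e-04  1.03461044e-03]
 [ 8.43160587e-04 -2.83507906e-01  9.58969528e-01 -1.65675618e-01]
 [ 0.00000000e+00  0.00000000e+00  0.00000000e+00  1.00000000e+00]] 308.29788755853207
```

View pics/top0.png

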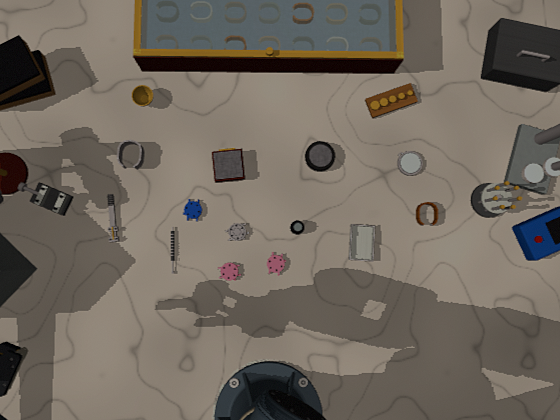

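View pics/scene0.png

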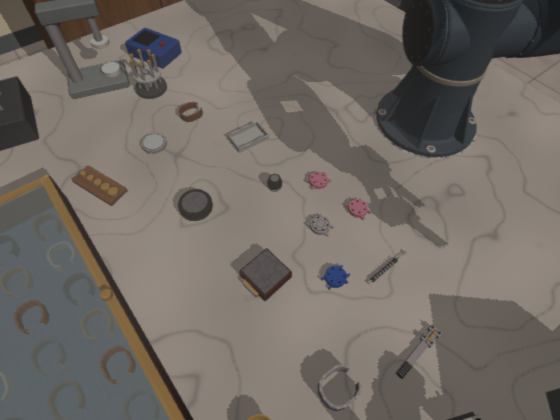

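Top view: the watch candidates are grey (238,231), blue (193,210) and pink (231,271) and (277,263), so I choose grey. The cuffs are amber (427,213) and steel (131,155, left alone). The mirror is at (411,162); the lenses near (540,170) are not it. The wrench is at (114,218), with the jaws end still to be checked, and the bar tool at (174,249). The tray is at (365,242), cushion at (320,156), plinth at (228,165) and loupe at (297,227).

```bash
cat > h.py <<'E'
import numpy as np, cv2
from scipy.spatial.transform import Rotation as Ro
from cell import readout, optics, bot
def grab(n):
    s=readout.state(); f=optics.grab_frame(n)
    if n=="wrist":
        T=f["tool_from_camera"]; Rt=Ro.from_rotvec(s["tcp_rot"]).as_matrix()
        Rw=Rt@T[:3,:3]; c=Rt@T[:3,3]+s["ee_pos"]
    else: Rw=f["R"].T; c=-Rw@f["t"]
    return dict(im=f["pixels"][:,:,::-1].copy(),K=(f["fx"],f["fy"],f["cx"],f["cy"]),Rw=Rw,c=c)
def ray(g,uv,z):
    uv=np.atleast_2d(uv).astype(float); fx,fy,cx,cy=g["K"]
    d=np.c_[(uv[:,0]-cx)/fx,(uv[:,1]-cy)/fy,np.ones(len(uv))]@g["Rw"].T
    return (g["c"]+d*((z-g["c"][2])/d[:,2])[:,None])
def proj(g,X):
    p=(np.atleast_2d(X)-g["c"])@g["Rw"]; fx,fy,cx,cy=g["K"]
    return np.c_[p[:,0]/p[:,2]*fx+cx,p[:,1]/p[:,2]*fy+cy]
def rel(x,y,z,phi=None):
    """shift in current tool axes (mm) to put TCP at x,y,z; turn about tool z (deg) so jaw axis is along world angle phi (deg)"""
    s=readout.state(); R=Ro.from_rotvec(s["tcp_rot"]).as_matrix()
    d=R.T@(np.array([x,y,z])-s["ee_pos"])*1000
    j=np.degrees(np.arctan2(R[1,1],R[0,1])); t=0
    if phi is not None: t=-((phi-j+90)%180-90)
    print("shift",d.round(1),"turn z",round(t,1),"jaw now",round(j,1),"q6 deg",np.degrees(s["joints"][5]).round(1))
E
python3 - <<'E'
from h import *
g=grab("top"); im=g["im"]
cv2.imwrite("pics/c1.png",cv2.resize(im[130:290,90:450],None,fx=2.2,fy=2.2,interpolation=cv2.INTER_CUBIC))
for n,uv,z in [("watch",(238,231),.012),("cuff",(427,213),.018),("mirror",(411,162),.01),("tray",(365,242),.014),("wrench",(114,218),.009),("cushion",(320,156),.022),("plinth",(228,165),.028)]:
    print(n,ray(g,uv,z)[0].round(3))
E
```

```text
watch [0.424 0.072 0.012]
cuff [ 0.468 -0.376  0.018]
mirror [ 0.592 -0.344  0.01 ]
tray [ 0.399 -0.228  0.014]
wrench [0.455 0.363 0.009]
cushion [ 0.603 -0.122  0.022]
plinth [0.579 0.096 0.028]
```

View pics/c1.png

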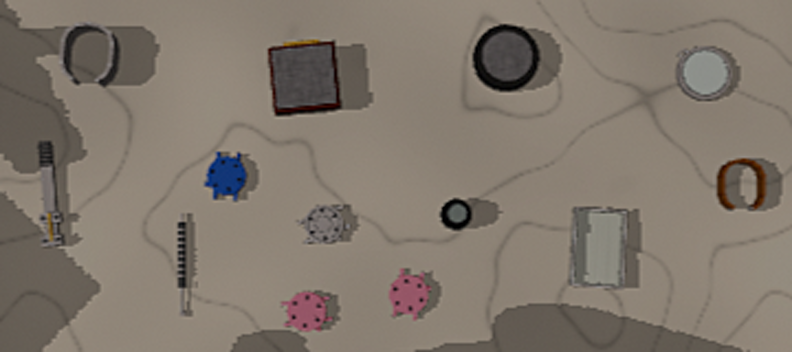

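The crop confirms it: the watch is grey with a notched back, the wrench is top left with jaws toward the robot, and the amber cuff and tray are at right. The cushion-plinth distance of 0.219 m matches. Next I go above the watch.

```bash
python3 -c "
from h import *
rel(.43,.072,.13,90); print(Ro.from_rotvec(readout.state()['tcp_rot']).as_matrix().round(3))"
```

```text
shift [-371.6 -321.6   88.5] turn z -22.0 jaw now 68.0 q6 deg -4.8
[[-0.927  0.375 -0.   ]
 [ 0.375  0.927 -0.001]
 [ 0.    -0.001 -1.   ]]
```

```bash
python3 -m inch '0 0 -22 -371 -322 60 93;0 0 -22 -371 -322 88 93;0 0 -22 -371 -322 88 93;0 0 -22 -371 -322 88 93;0 0 -22 -371 -322 88 93;0 0 -22 -371 -322 88 93;0 0 -22 -371 -322 88 93;0 0 -22 -371 -322 88 93;0 0 -22 -371 -322 88 93;0 0 -22 -371 -322 88 93' && python3 - <<'E'
from h import *
s=readout.state(); print(s["qd"].round(3),s["ee_pos"])
g=grab("wrist"); cv2.imwrite("pics/w1.png",g["im"]); np.save("pics/w1.npy",g,allow_pickle=True)
for p in [(.424,.072,.012),(.603,-.122,.022),(.579,.096,.028)]: print(proj(g,p).round())
E
```

```text
time: 1.45
ee_pos: [0.4292, 0.0721, 0.1305]
tcp_rot: [-0.003, -3.141, -0.0]
ft_force: [-0.2, 0.1, -0.1]
gripper_width: 0.0931
[ 0.039 -0.012  0.005 -0.001  0.002  0.007] [0.4291864  0.07214523 0.13053783]
[[281. 195.]]
[[102. 357.]]
[[304. 343.]]
```

View pics/w1.png

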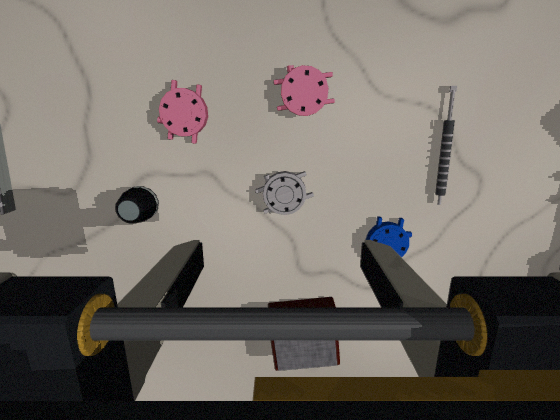

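Watch at (284,192), as predicted within a few pixels; lugs point roughly left and right. The plinth is partly hidden behind the gripper at (305,333). I take a closer crop to fix the angle.

```bash
python3 - <<'E'
from h import *
g=np.load("pics/w1.npy",allow_pickle=True).item(); im=g["im"]
c=im[155:230,240:330]; cv2.imwrite("pics/w1c.png",cv2.resize(c,None,fx=8,fy=8,interpolation=cv2.INTER_CUBIC))
E
```

```text
(no output)
```

View pics/w1c.png

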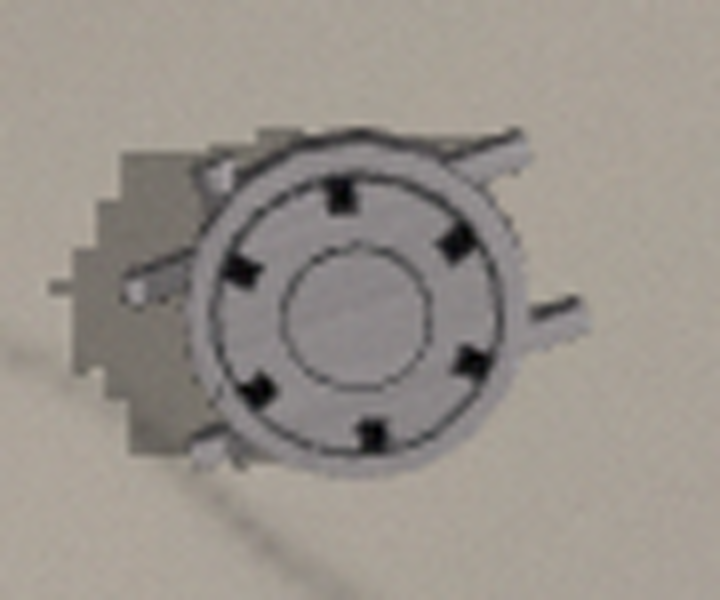

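```bash
python3 - <<'E'
from h import *
g=np.load("pics/w1.npy",allow_pickle=True).item()
P=lambda a,z: ray(g,[(239.5+x/8+.06,154.5+y/8+.06) for x,y in a],z)
c=P([(357,316),(210,316),(503,316),(357,175),(357,458)],.012); print(c.round(4))
c2=P([(357,306),(190,306),(525,306)],.0055);print(c2.round(4))
L=P([(130,290),(525,150),(205,455),(588,315)],.006)
for a,b in((0,1),(2,3)): d=L[b]-L[a]; print(np.degrees(np.arctan2(d[1],d[0])),np.linalg.norm(d))
print(L.mean(0))
t=grab("top"); i=t["im"]
m=cv2.inRange(cv2.cvtColor(i,cv2.COLOR_BGR2HSV),(0,0,0),(180,255,75))
# cushion: dark ring contour;  plinth: dark red contour
for n,(x0,y0,x1,y1),z in(("cushion",(300,136,340,176),.022),("plinth",(208,146,248,186),.028)):
    print(n); sub=i[y0:y1,x0:x1]; cv2.imwrite(f"pics/{n}.png",cv2.resize(sub,None,fx=8,fy=8,interpolation=cv2.INTER_CUBIC))
a=cv2.imread("pics/cushion.png");b=cv2.imread("pics/plinth.png");cv2.imwrite("pics/cp.png",np.hstack([a,b]))
rel(.424,.072,.13,19.5)
E
```

```text
[[0.4232 0.0753 0.012 ]
 [0.4232 0.0579 0.012 ]
 [0.4232 0.0927 0.012 ]
 [0.4062 0.0753 0.012 ]
 [0.4409 0.0753 0.012 ]]
[[0.4236 0.0754 0.0055]
 [0.4236 0.0551 0.0055]
 [0.4236 0.0958 0.0055]]
109.76236711160513 0.05042618881142633
110.76154124849376 0.05002754331417905
[0.42320294 0.07583284 0.006     ]
cushion
plinth
shift [ 5.  -1.1  0.8] turn z 70.5 jaw now 90.0 q6 deg -86.5
```

View pics/cp.png

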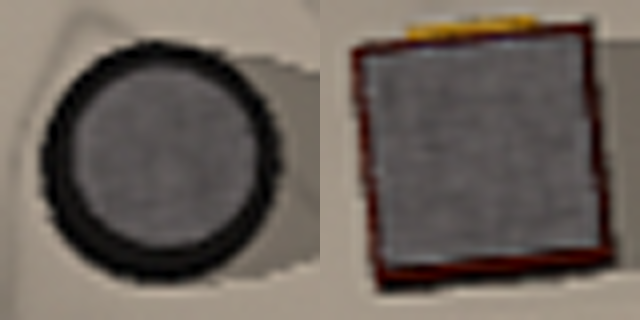

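```bash
python3 -m inch '0 0 70 5.7 2.4 30 62;0 0 70 5.7 2.4 60 62;0 0 70 5.7 2.4 80 62;0 0 70 5.7 2.4 80 62;0 0 70 5.7 2.4 80 62;0 0 70 5.7 2.4 80 62;0 0 70 5.7 2.4 80 62;0 0 70 5.7 2.4 100 62;0 0 70 5.7 2.4 115 62;0 0 70 5.7 2.4 120 62'; python3 - <<'E'
from h import *
rel(.4233,.0755,.003,20)
t=grab("top")
from math import *
c=ray(t,(320.1,155.2),.022)[0]; p=ray(t,(228.1,164.4),.028)[0]; d=p-c
print(c,p,hypot(d[0],d[1]),degrees(atan2(d[1],d[0])))
k=lambda x,y: (208+(x-320)/8-.44,146+y/8-.44)
q=ray(t,[k(362,55),k(583,35),k(605,245),k(388,270)],.028)
for a,b in((0,1),(3,2),(3,0),(2,1)): e=q[b]-q[a]; print(hypot(e[0],e[1]),degrees(atan2(e[1],e[0])))
E
```

```text
time: 2.8
ee_pos: [0.4231, 0.0751, 0.01]
tcp_rot: [-1.801, -2.573, 0.001]
ft_force: [-0.6, 0.1, 1.1]
gripper_width: 0.0621
shift [0.3 0.3 7. ] turn z 0.0 jaw now 20.0 q6 deg -16.2
[ 0.60457454 -0.1223185   0.022     ] [0.58011906 0.09548303 0.028     ] 0.2191701968487778 96.40652844347339
0.06519848927816095 -84.38618328878175
0.06385009290933442 -83.0811435928491
0.0644293634618642 7.452908394290301
0.06294589561261488 6.253503196300935
```

```bash
python3 -m inch '0 0 0 0 0 4 62;0 0 0 0 0 7 62;0 0 0 0 0 7 50;0 0 0 0 0 7 36;0 0 0 0 0 7 36;0 0 0 0 0 7 36;0 0 0 0 0 7 36;0 0 0 0 0 7 36'
```

```text
time: 3.85
ee_pos: [0.4238, 0.0745, 0.0038]
tcp_rot: [1.803, 2.573, 0.0]
ft_force: [0.2, 0.2, 4.0]
gripper_width: 0.0404
```

```bash
python3 -m inch '0 0 0 0 0 -10 36;0 0 0 0 0 -40 36;0 0 0 0 0 -90 36;0 0 13.6 -60 25 -126 36;0 0 13.6 -120 50 -126 36;0 0 13.6 -180 75 -126 36;0 0 13.6 -225 94 -126 36;0 0 13.6 -247 102.5 -126 36;0 0 13.6 -247 102.5 -126 36;0 0 13.6 -247 102.5 -126 36'; python3 - <<'E'
from h import *
rel(.6045,-.1223,.06,6.4)
g=grab("wrist"); cv2.imwrite("pics/w2.png",g["im"]); np.save("pics/w2.npy",g,allow_pickle=True)
print(proj(g,[(.6045,-.1223,.022),(.58,.0955,.028)]))
E
```

```text
time: 5.1
ee_pos: [0.6035, -0.1219, 0.1297]
tcp_rot: [-2.094, -2.341, 0.0]
ft_force: [-0.4, 0.2, -0.9]
gripper_width: 0.0413
shift [-0.6  1.  69.7] turn z -0.0 jaw now 6.4 q6 deg -22.1
[[282.26467821 204.86644691]
 [282.19798541 -91.47940639]]
```

View pics/w2.png

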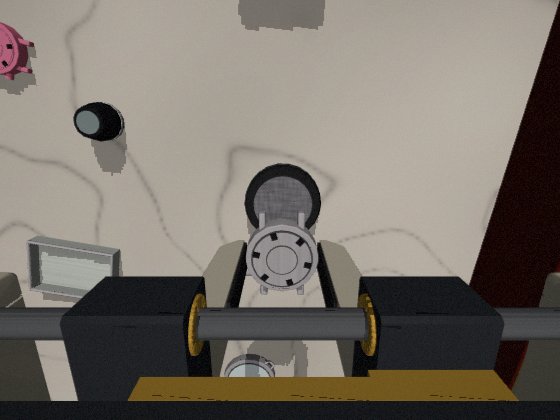

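The watch is held level and square at (283,257); the cushion is at (282,202). Before lowering I fit the cushion's pad circle and measure the watch's offset in the hand.

```bash
python3 - <<'E'
from h import *
g=np.load("pics/w2.npy",allow_pickle=True).item(); im=cv2.cvtColor(g["im"],cv2.COLOR_BGR2GRAY).astype(float)
c0=np.array([282.3,203.])
pts=[];po=[]
for a in np.radians(np.arange(180,361,6)):
    r=np.arange(18,46,.25); uv=c0+np.c_[np.cos(a)*r,np.sin(a)*r]
    v=cv2.remap(im.astype(np.float32),uv[:,0].astype(np.float32)[None],uv[:,1].astype(np.float32)[None],1)[0]
    d=np.gradient(cv2.GaussianBlur(v[None],(9,1),2)[0]); 
    i=np.argmin(d[(r<34)]); pts.append(uv[i]); j=np.argmax(np.where(r>30,d,-9)); po.append(uv[j])
def fit(p,z):
    X=ray(g,p,z)[:,:2]; 
    for _ in range(2):
        s,*_=np.linalg.lstsq(np.c_[2*X,np.ones(len(X))],(X**2).sum(1),rcond=None); R=np.sqrt(s[2]+s[:2]@s[:2])
        e=abs(np.hypot(*(X-s[:2]).T)-R); X=X[e<np.median(e)*3+1e-4]
    print("circle",s[:2].round(4),"r",R.round(4),len(X),"res",e.max().round(4))
fit(pts,.022); fit(po,.0); fit(po,.022)
# held watch back disc inner circle centre
print("watch in hand",ray(g,(283,259.5),.1297+.0085)[0].round(4))
w=cv2.HoughCircles(g["im"][215:300,235:330,1],cv2.HOUGH_GRADIENT,1,20,param1=120,param2=15,minRadius=22,maxRadius=40)
print(w[0][:3]+[235,215,0]); print(ray(g,w[0][:3,:2]+[235,215],.1297+.0085).round(4))
E
```

```text
circle [ 0.6046 -0.1222] r 0.027 31 res 0.0003
circle [ 0.6048 -0.1246] r 0.0375 31 res 0.0009
circle [ 0.6041 -0.1185] r 0.0347 31 res 0.0008
watch in hand [ 0.6046 -0.1201  0.1382]
[[281.5        262.5         32.40000153]]
[[ 0.6039 -0.122   0.1382]]
```

```bash
python3 -m inch '0 0 0 -1.6 1 30 36;0 0 0 -1.6 1 60 36;0 0 0 -1.6 1 85 36;0 0 0 -1.6 1 95 36;0 0 0 -1.6 1 99 36;0 0 0 -1.6 1 101 36;0 0 0 -1.6 1 101 36;0 0 0 -1.6 1 101 36'
```

```text
time: 6.15
ee_pos: [0.6058, -0.1243, 0.0292]
tcp_rot: [2.094, 2.341, 0.001]
ft_force: [-1.3, 0.3, -1.4]
gripper_width: 0.0412
```

```bash
python3 -m inch '0 0 0 0 0 1 36;0 0 0 0 0 2 36;0 0 0 0 0 2 36'; python3 -m inch '0 0 0 0 0 0 36'
```

```text
time: 6.52
ee_pos: [0.6055, -0.1242, 0.0265]
tcp_rot: [-2.095, -2.341, 0.0]
ft_force: [-0.1, -0.3, -1.0]
gripper_width: 0.041
time: 6.65
ee_pos: [0.6055, -0.1242, 0.0266]
tcp_rot: [2.095, 2.341, -0.0]
ft_force: [-0.2, 1.1, -1.0]
gripper_width: 0.0409
```

```bash
python3 -m inch '0 0 0 1.1 -0.8 0 36;0 0 0 1.1 -0.8 0.5 36;0 0 0 1.1 -0.8 0.5 36'; python3 -m inch '0 0 0 0 0 0 36'
```

```text
time: 7.02
ee_pos: [0.6046, -0.1232, 0.0261]
tcp_rot: [-2.095, -2.341, 0.0]
ft_force: [-0.2, 0.1, -0.9]
gripper_width: 0.0408
time: 7.15
ee_pos: [0.6046, -0.1232, 0.0261]
tcp_rot: [-2.095, -2.341, -0.0]
ft_force: [0.1, 0.4, -1.6]
gripper_width: 0.0411
```

```bash
python3 -m inch '0 0 0 0 0 0.3 36;0 0 0 0 0 0.3 36'; python3 -m inch '0 0 0 0 0 0.3 36;0 0 0 0 0 0.3 36'; python3 -m inch '0 0 0 0 0 0.3 36;0 0 0 0 0 0.3 36'
```

```text
time: 7.4
ee_pos: [0.6046, -0.1233, 0.0258]
tcp_rot: [2.095, 2.341, -0.0]
ft_force: [0.1, -0.8, -1.2]
gripper_width: 0.041
time: 7.65
ee_pos: [0.6047, -0.1232, 0.0258]
tcp_rot: [2.095, 2.341, -0.0]
ft_force: [-1.9, -0.9, 4.5]
gripper_width: 0.0412
time: 7.9
ee_pos: [0.6046, -0.1232, 0.0258]
tcp_rot: [2.095, 2.341, -0.0]
ft_force: [-3.4, 1.8, 9.3]
gripper_width: 0.0406
```

In contact; I back off the slight preload, then release.

```bash
python3 -m inch '0 0 0 0 0 -0.5 36;0 0 0 0 0 -0.5 36;0 0 0 0 0 -0.5 50;0 0 0 0 0 -0.5 56;0 0 0 0 0 -0.5 56;0 0 0 0 0 -30 56;0 0 0 0 0 -80 56;0 0 0 0 0 -110 60'; python3 -c "
from h import *
rel(.468,-.376,.13,90)
g=grab('wrist'); cv2.imwrite('pics/w3.png',g['im']); np.save('pics/w3.npy',g,allow_pickle=True)
print(proj(g,[(.6046,-.1222,.022),(.399,-.228,.014),(.592,-.344,.01)]))
"
```

```text
time: 8.9
ee_pos: [0.6052, -0.1234, 0.1375]
tcp_rot: [2.094, 2.34, 0.001]
ft_force: [-0.3, -0.3, 0.2]
gripper_width: 0.0593
shift [-235.9 -164.3    7.4] turn z -83.6 jaw now 6.4 q6 deg -22.2
[[280.43259926 200.6169533 ]
 [ 74.1096583  274.47234004]
 [249.40587534 375.70910033]]
```

View pics/w3.png

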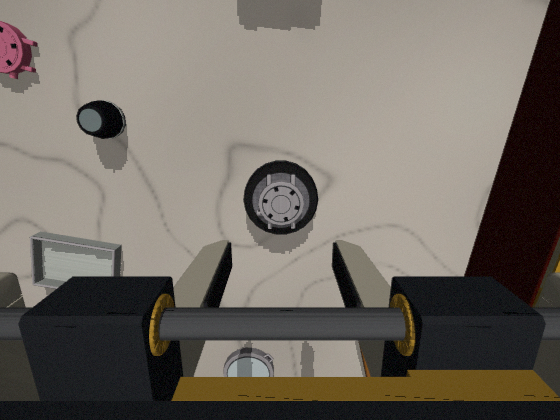

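```bash
python3 -m inch '0 0 -20 -60 -40 5 70;0 0 -83.6 -110 -80 5 70;0 0 -83.6 -160 -120 5 70;0 0 -83.6 -210 -150 5 70;0 0 -83.6 -235 -164 5 70;0 0 -83.6 -235 -164 5 70;0 0 -83.6 -235 -164 5 70;0 0 -83.6 -235 -164 5 70;0 0 -83.6 -235 -164 5 70;0 0 -83.6 -235 -164 5 70'; python3 -c "
from h import *
g=np.load('pics/w3.npy',allow_pickle=True).item()
print('watch',ray(g,[(281.5,204.5)],.034))
g=grab('wrist'); np.save('pics/w4.npy',g,allow_pickle=True)
rel(.468,-.376,.13,90)
print(proj(g,[(.468,-.376,.018),(.399,-.228,.014),(.592,-.344,.01)]))
a=proj(g,(.468,-.376,.018))[0].astype(int)
im=g['im'];c=im[a[1]-45:a[1]+45,a[0]-60:a[0]+60]; print(a)
cv2.imwrite('pics/w4.png',np.hstack([cv2.resize(im,None,fx=.7,fy=.7),cv2.copyMakeBorder(cv2.resize(c,None,fx=3.3,fy=3.26,interpolation=2),0,1,0,0,0)[:294]]))
"
```

```text
time: 10.2
ee_pos: [0.4676, -0.3748, 0.1301]
tcp_rot: [-0.008, -3.141, -0.0]
ft_force: [1.0, 0.9, 0.6]
gripper_width: 0.0703
watch [[ 0.60562025 -0.12239439  0.034     ]]
shift [-0.4 -1.1  0.1] turn z -0.2 jaw now 89.8 q6 deg -132.9
[[279.57652136 202.37182593]
 [446.380861   125.35472911]
 [310.17358788 311.15554037]]
[279 202]
```

View pics/w4.png

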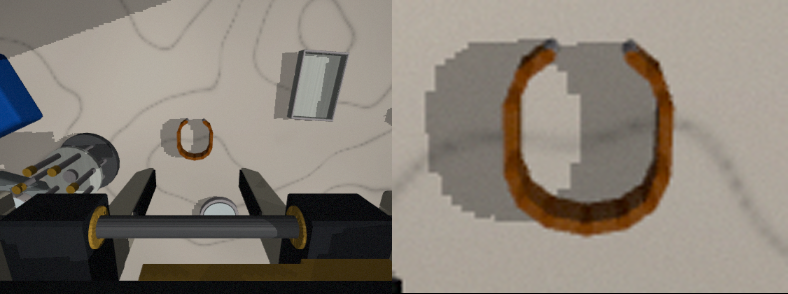

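```bash
python3 -c "
from h import *
g=np.load('pics/w4.npy',allow_pickle=True).item()
print('holder edge z0/.03',ray(g,[(170,224)],0),ray(g,[(170,224)],.03))
t=grab('top'); print(ray(t,[(472,200),(472,200)],0),ray(t,(472,200),.03))
k=lambda x,y:(279-60+(x-392)/3.3-.35, 202-45+y/3.26-.35)
print(ray(g,[k(503,120),k(673,120),k(587,232),k(548,45),k(630,45)],.018).round(4))
m=cv2.inRange(cv2.cvtColor(g['im'],cv2.COLOR_BGR2HSV),(5,120,40),(22,255,255))[150:250,220:340]
n,l,s,c=cv2.connectedComponentsWithStats(m); i=1+np.argmax(s[1:,4]); print(s[i],c[i])
p=ray(g,np.argwhere(l==i)[:,::-1]+[220,150],.018)[:,:2]; print(p.min(0),p.max(0),(p.min(0)+p.max(0))/2)
"
```

```text
holder edge z0/.03 [[ 0.49549628 -0.48792438  0.        ]] [[ 0.48469818 -0.47631695  0.03      ]]
[[ 0.50104763 -0.49313733  0.        ]
 [ 0.50104763 -0.49313733  0.        ]] [[ 0.49758262 -0.48011164  0.03      ]]
[[ 0.4593 -0.4013  0.018 ]
 [ 0.4595 -0.3534  0.018 ]
 [ 0.4934 -0.3779  0.018 ]
 [ 0.4378 -0.3882  0.018 ]
 [ 0.4379 -0.3656  0.018 ]]
[ 33  21  51  58 908] [57.56167401 55.66960352]
[ 0.4382733  -0.40115527] [ 0.49358735 -0.35399778] [ 0.46593032 -0.37757653]
```

```bash
python3 -m inch '0 0 -0.2 3.1 -2.6 50 70;0 0 -0.2 3.1 -2.6 95 70;0 0 -0.2 3.1 -2.6 120 70;0 0 -0.2 3.1 -2.6 125 70;0 0 -0.2 3.1 -2.6 125 70;0 0 -0.2 3.1 -2.6 125 40;0 0 -0.2 3.1 -2.6 125 40;0 0 -0.2 3.1 -2.6 125 40;0 0 -0.2 3.1 -2.6 125 40;0 0 -0.2 3.1 -2.6 125 40'; python3 -c "
from h import *
rel(.580,.0955,.15,96.4);print(readout.state()['ee_pos'])"
```

```text
time: 11.55
ee_pos: [0.4648, -0.3778, 0.0059]
tcp_rot: [-0.004, 3.141, -0.001]
ft_force: [-1.1, 0.5, 6.2]
gripper_width: 0.0473
shift [-116.6  472.9 -144.3] turn z -6.3 jaw now 90.1 q6 deg -133.7
[ 0.46475911 -0.37775533  0.00588526]
```

```bash
python3 -m inch '0 0 0 0 0 -20 40;0 0 0 0 0 -70 40;0 0 0 0 30 -120 40;0 0 -6.3 -20 85 -144 40;0 0 -6.3 -35 145 -144 40;0 0 -6.3 -50 205 -144 40;0 0 -6.3 -65 265 -144 40;0 0 -6.3 -80 325 -144 40;0 0 -6.3 -95 385 -144 40;0 0 -6.3 -105 430 -144 40'; python3 -m inch '0 0 0 -11 43 0 40;0 0 0 -11 43 0 40;0 0 0 -11 43 0 40;0 0 0 -11 43 0 40'; python3 -c "
from h import *
rel(.580,.0955,.06,96.4)
g=grab('wrist'); np.save('pics/w5.npy',g,allow_pickle=True); cv2.imwrite('pics/w5.png',g['im'])
q=np.array([(-.032,-.032),(-.032,.032),(.032,.032),(.032,-.032)]); a=np.radians(6.4)
print(proj(g,[(.58+x*np.cos(a)-y*np.sin(a),.0955+x*np.sin(a)+y*np.cos(a),.028) for x,y in q]).round(1))
"
```

```text
time: 12.8
ee_pos: [0.5687, 0.0553, 0.1505]
tcp_rot: [-0.179, 3.135, 0.0]
ft_force: [1.0, 0.4, -1.5]
gripper_width: 0.0478
time: 13.3
ee_pos: [0.5744, 0.0957, 0.1496]
tcp_rot: [-0.175, 3.136, -0.0]
ft_force: [-0.5, -0.1, -1.3]
gripper_width: 0.0479
shift [-5.5 -0.8 89.6] turn z -0.0 jaw now 96.4 q6 deg -91.5
[[246.1 172. ]
 [314.  172. ]
 [312.2 235.3]
 [248.2 235.3]]
```

View pics/w5.png

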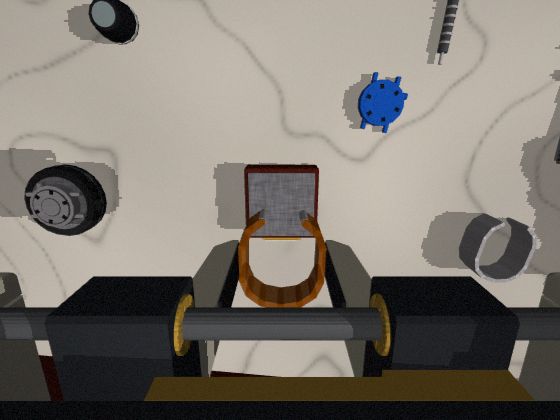

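```bash
python3 - <<'E'
from h import *
g=np.load('pics/w5.npy',allow_pickle=True).item(); h=cv2.cvtColor(g['im'],cv2.COLOR_BGR2HSV); s=h[:,:,1].astype(float)
L=[];R=[]
def cross(r,lo,hi): 
    d=np.gradient(s[r]) ; return d
for v in range(180,206,3):
    row=s[v].copy()
    i=np.where(row[235:330]>130)[0]+235; 
    a=i[i<260].max()+.5; b=i[i>300].min()-.5; L.append((a,v));R.append((b,v))
T=[]
for u in range(255,312,6):
    j=np.where(s[155:190,u]>130)[0]+155; T.append((u,j.max()+.5))
for n,q in(("L",L),("R",R),("T",T)):
    X=ray(g,q,.028)[:,:2]; d=X[-1]-X[0]; a=np.radians(6.4); rel0=X-[.58,.0955]
    loc=np.c_[rel0@[np.cos(a),np.sin(a)],rel0@[-np.sin(a),np.cos(a)]]
    print(n,np.degrees(np.arctan2(d[1],d[0])).round(1),loc.mean(0).round(4),loc.std(0).round(4))
# cuff in hand: rear/cheeks at top height
for z in (.1496-.0059+.018,): print(ray(g,[(239,250),(325,250),(282,306)],z).round(4))
E
```

```text
L 6.9 [-0.0125 -0.0312] [0.0077 0.0003]
R 8.1 [-0.0125  0.0331] [0.0076 0.0003]
T 96.4 [-0.0322  0.0018] [0.0004 0.0162]
[[0.5691 0.0726 0.1617]
 [0.5639 0.119  0.1617]
 [0.6013 0.0997 0.1617]]
```

```bash
python3 -m inch '0 0 0 -5.5 0.1 40 40;0 0 0 -5.5 0.1 80 40;0 0 0 -5.5 0.1 105 40;0 0 0 -5.5 0.1 113 40;0 0 0 -5.5 0.1 114 40;0 0 0 -5.5 0.1 114 40;0 0 0 -5.5 0.1 114 40'; python3 -m inch '0 0 0 0 0 1 40;0 0 0 0 0 1 40'
```

```text
time: 14.22
ee_pos: [0.5804, 0.0974, 0.0362]
tcp_rot: [-0.177, 3.135, 0.0]
ft_force: [-0.1, 0.1, 0.4]
gripper_width: 0.0478
time: 14.48
ee_pos: [0.58, 0.0975, 0.0344]
tcp_rot: [-0.177, 3.136, 0.0]
ft_force: [0.0, 0.6, 0.5]
gripper_width: 0.0478
```

```bash
python3 -m inch '0 0 0 0 -1 0 40;0 0 0 0 -1 0.5 40;0 0 0 0 -1 0.8 40;0 0 0 0 -1 0.8 40'; python3 -m inch '0 0 0 0 0 0.3 40;0 0 0 0 0 0.3 40'
```

```text
time: 14.98
ee_pos: [0.5801, 0.0964, 0.0339]
tcp_rot: [-0.177, 3.136, -0.0]
ft_force: [-1.9, -0.6, 5.6]
gripper_width: 0.0481
time: 15.22
ee_pos: [0.5801, 0.0964, 0.0339]
tcp_rot: [-0.177, 3.136, -0.0]
ft_force: [-3.9, -0.9, 9.1]
gripper_width: 0.0479
```

```bash
python3 -m inch '0 0 0 0 0 -0.7 40;0 0 0 0 0 -0.7 52;0 0 0 0 0 -0.7 58;0 0 0 0 0 -0.7 60;0 0 0 0 0 -20 60;0 0 0 0 0 -70 60;0 0 0 40 -50 -120 60;0 0 6.4 75 -100 -120 75;0 0 6.4 110 -150 -120 75;0 0 6.4 145 -205 -120 75'; python3 -m inch '0 0 0 30 -50 0 75;0 0 0 64 -98 30 75;0 0 0 64 -98 30 75;0 0 0 64 -98 30 75'; python3 -c "
from h import *
rel(.399,-.228,.12,90)
g=grab('wrist'); np.save('pics/w6.npy',g,allow_pickle=True); cv2.imwrite('pics/w6.png',g['im'])
"
```

```text
time: 16.48
ee_pos: [0.465, -0.1114, 0.1547]
tcp_rot: [-0.002, 3.139, -0.001]
ft_force: [1.7, -0.6, 0.4]
gripper_width: 0.075
time: 16.98
ee_pos: [0.4024, -0.2081, 0.124]
tcp_rot: [-0.0, 3.14, -0.001]
ft_force: [0.1, -0.5, -0.3]
gripper_width: 0.0753
shift [  3.4 -19.9   4. ] turn z 0.0 jaw now 90.0 q6 deg -123.3
```

View pics/w6.png

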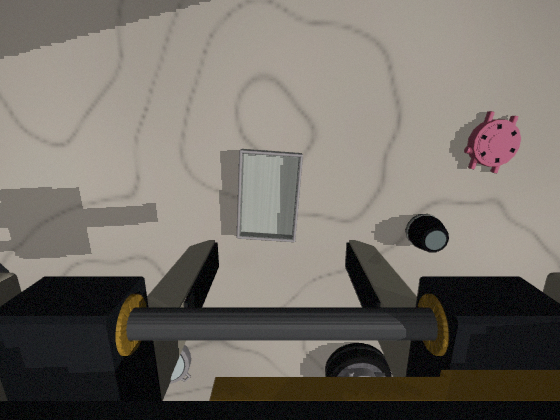

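Tray rim corners are near (240,150), (302,154), (295,241) and (238,238).

```bash
python3 - <<'E'
from h import *
g=np.load('pics/w6.npy',allow_pickle=True).item()
q=np.array([(240,150),(301.5,153.5),(295,241),(237.5,238)],float)
X=ray(g,q,.014)[:,:2]; print(X.round(4),X.mean(0).round(4))
for a,b in((0,3),(1,2),(0,1),(3,2)): d=X[b]-X[a]; print(np.hypot(*d).round(4),np.degrees(np.arctan2(d[1],d[0])).round(1))
cv2.imwrite('pics/w6c.png',cv2.resize(g['im'][135:255,220:320],None,fx=5,fy=5,interpolation=2))
c=X.mean(0); rel(c[0],c[1],.004,85)
E
```

```text
[[ 0.3541 -0.2443]
 [ 0.3572 -0.1897]
 [ 0.4411 -0.1945]
 [ 0.438  -0.2499]] [ 0.3976 -0.2196]
0.0841 -3.8
0.084 -3.2
0.0546 86.8
0.0555 86.8
shift [  5.3 -11.8 120.1] turn z 5.1 jaw now 90.1 q6 deg -123.3
```

View pics/w6c.png

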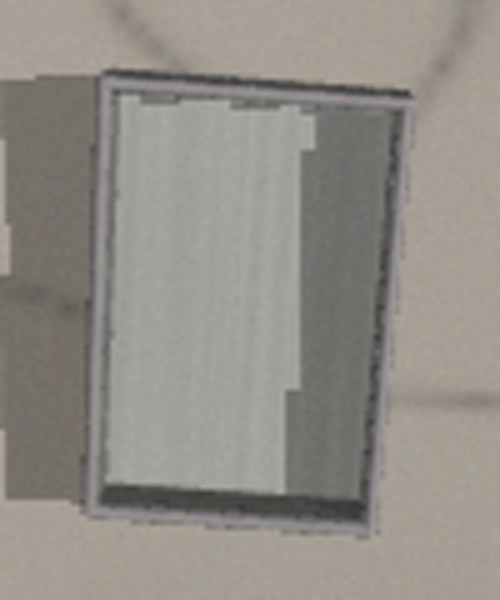

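```bash
python3 -m inch '0 0 3.4 5.3 -11.8 40 75;0 0 3.4 5.3 -11.8 85 75;0 0 3.4 5.3 -11.8 112 75;0 0 3.4 5.3 -11.8 119 75;0 0 3.4 5.3 -11.8 119 75;0 0 3.4 5.3 -11.8 119 48;0 0 3.4 5.3 -11.8 119 48;0 0 3.4 5.3 -11.8 119 48;0 0 3.4 5.3 -11.8 119 48;0 0 3.4 5.3 -11.8 119 48'; python3 -c "
from h import *
rel(.5923,-.0129,.08,96.4);print(readout.state()['ee_pos'])"
```

```text
time: 18.27
ee_pos: [0.397, -0.22, 0.0048]
tcp_rot: [0.092, 3.139, -0.001]
ft_force: [-0.4, 2.8, 8.3]
gripper_width: 0.0555
shift [-182.9  218.1  -75.1] turn z -9.8 jaw now 86.6 q6 deg -121.5
[ 0.39699646 -0.22000437  0.00479455]
```

```bash
python3 -m inch '0 0 0 0 0 -15 48;0 0 0 0 0 -55 48;0 0 -4 -40 45 -85 48;0 0 -9.8 -80 90 -85 48;0 0 -9.8 -120 140 -85 48;0 0 -9.8 -155 183 -85 48;0 0 -9.8 -176 210 -85 48;0 0 -9.8 -183 218 -85 48;0 0 -9.8 -183 218 -85 48;0 0 -9.8 -183 218 -85 48'; python3 -c "
from h import *
rel(.5923,-.0129,.006,96.4)"
```

```text
time: 19.52
ee_pos: [0.5913, -0.0138, 0.0893]
tcp_rot: [0.175, -3.136, 0.0]
ft_force: [0.7, 0.0, -0.8]
gripper_width: 0.0562
shift [-1.2  0.8 83.3] turn z -0.0 jaw now 96.4 q6 deg -102.2
```

```bash
python3 -m inch '0 0 0 -0.6 0.8 35 48;0 0 0 -0.6 0.8 65 48;0 0 0 -0.6 0.8 79 48;0 0 0 -0.6 0.8 82 48;0 0 0 -0.6 0.8 82 48;0 0 0 -0.6 0.8 82 48'; python3 -m inch '0 0 0 0 0 1 48;0 0 0 0 0 1 48'
```

```text
time: 20.27
ee_pos: [0.593, -0.0121, 0.008]
tcp_rot: [-0.177, 3.135, -0.0]
ft_force: [0.1, 0.2, -0.1]
gripper_width: 0.0553
time: 20.52
ee_pos: [0.5926, -0.0119, 0.0063]
tcp_rot: [-0.177, 3.136, -0.0]
ft_force: [0.2, 0.0, -0.6]
gripper_width: 0.056
```

```bash
python3 -m inch '0 0 0 0.7 -1 0 48;0 0 0 0.7 -1 0.6 48;0 0 0 0.7 -1 1 48;0 0 0 0.7 -1 1 48'; python3 -m inch '0 0 0 0 0 0.3 48;0 0 0 0 0 0.3 48'
```

```text
time: 21.02
ee_pos: [0.5919, -0.013, 0.005]
tcp_rot: [0.177, -3.136, -0.0]
ft_force: [0.7, 0.1, -1.5]
gripper_width: 0.0555
time: 21.28
ee_pos: [0.5919, -0.013, 0.0049]
tcp_rot: [-0.177, 3.137, -0.0]
ft_force: [-0.9, -0.5, 1.7]
gripper_width: 0.0557
```

```bash
python3 -m inch '0 0 0 0 0 0 60;0 0 0 0 0 0 68;0 0 0 0 0 0 68;0 0 0 0 0 -30 68;0 0 0 0 0 -80 68;0 0 0 20 40 -120 68;0 0 6.4 35 100 -120 50;0 0 6.4 50 160 -120 50;0 0 6.4 65 220 -120 50;0 0 6.4 80 280 -120 50'; python3 -m inch '0 0 0 46 60 10 40;0 0 0 46 108 10 40;0 0 0 46 108 10 40;0 0 0 46 108 10 40'; python3 -c "
from h import *
rel(.455,.363,.12,90)
g=grab('wrist'); np.save('pics/w7.npy',g,allow_pickle=True)
a=proj(g,(.455,.363,.009))[0].astype(int); print(a)
im=g['im']; c=im[max(a[1]-80,0):a[1]+70,a[0]-60:a[0]+60]; print(c.shape)
c=cv2.resize(c,None,fx=2.8,fy=2.8,interpolation=2); cv2.imwrite('pics/w7.png',np.hstack([cv2.copyMakeBorder(im,0,max(0,c.shape[0]-420),0,0,0)[:,100:500],c]))
"
```

```text
time: 22.52
ee_pos: [0.4801, 0.258, 0.125]
tcp_rot: [-0.001, 3.141, 0.0]
ft_force: [0.1, -0.2, -0.5]
gripper_width: 0.05
time: 23.02
ee_pos: [0.4348, 0.3638, 0.1146]
tcp_rot: [0.002, -3.141, 0.001]
ft_force: [0.4, -0.1, -0.4]
gripper_width: 0.0397
shift [-20.2  -0.8  -5.4] turn z 0.1 jaw now 90.1 q6 deg -54.9
[280 224]
(150, 120, 3)
```

View pics/w7.png

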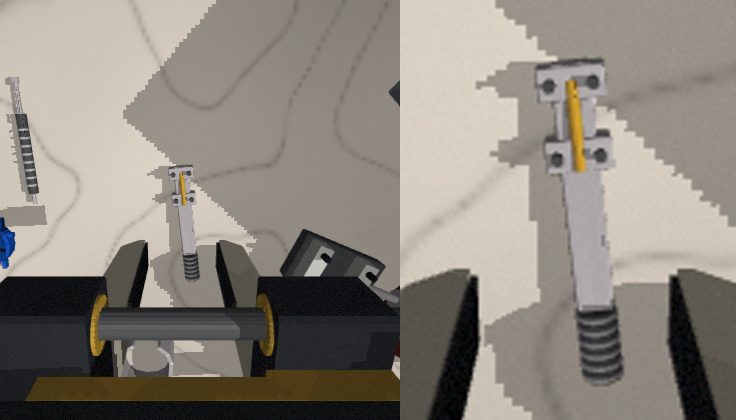

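Wrench jaws are toward the robot and the grip is away; the bar runs from crop (583,174) to (596,306).

```bash
python3 - <<'E'
from h import *
g=np.load('pics/w7.npy',allow_pickle=True).item()
k=lambda x,y:(220+(x-400)/2.8-.3,144+y/2.8-.3)
P=ray(g,[k(571,80),k(578,155)],.011); Q=ray(g,[k(583,174),k(596,306)],.009); E=ray(g,[k(605,381)],.0075)
X=np.vstack([P,Q,E]); print(X.round(4))
xs=np.array([49,25,18,-30.5,-57])/1000
A=np.polyfit(xs,X[:,0],1),np.polyfit(xs,X[:,1],1); print(A, 'yaw',np.degrees(np.arctan2(A[1][0],A[0][0])),'len scale',np.hypot(A[0][0],A[1][0]))
o=np.array([A[0][1],A[1][1]]); print(o,(X[:,0]-np.polyval(A[0],xs)).round(4),(X[:,1]-np.polyval(A[1],xs)).round(4))
rel(o[0],o[1],.004,np.degrees(np.arctan2(A[1][0],A[0][0]))-90)
E
```

```text
[[0.4051 0.3637 0.011 ]
 [0.4296 0.366  0.011 ]
 [0.4366 0.3676 0.009 ]
 [0.4839 0.3723 0.009 ]
 [0.5136 0.3758 0.0075]]
(array([-1.01337453,  0.45470087]), array([-0.1129077 ,  0.36917601])) yaw -173.64246575085605 len scale 1.019645074936712
[0.45470087 0.36917601] [ 0.0001  0.0003  0.0002 -0.0017  0.0012] [ 0.     -0.0004  0.0005 -0.0003  0.0002]
shift [-19.7   5.9 110.7] turn z -6.3 jaw now 90.0 q6 deg -54.8
```

```bash
python3 -m inch '0 0 -6.3 -19.7 5.9 30 38;0 0 -6.3 -19.7 5.9 70 38;0 0 -6.3 -19.7 5.9 100 38;0 0 -6.3 -19.7 5.9 110 38;0 0 -6.3 -19.7 5.9 111 38;0 0 -6.3 -19.7 5.9 111 8;0 0 -6.3 -19.7 5.9 111 8;0 0 -6.3 -19.7 5.9 111 8;0 0 -6.3 -19.7 5.9 111 8;0 0 -6.3 -19.7 5.9 111 8'; python3 -c "
from h import *
rel(.6122,-.1898,.08,96.4);print(readout.state()['ee_pos'])"
```

```text
time: 24.32
ee_pos: [0.4548, 0.3703, 0.0043]
tcp_rot: [-0.174, 3.136, 0.0]
ft_force: [-1.3, -1.5, 5.8]
gripper_width: 0.0128
shift [ -94.5 -574.   -75.8] turn z -0.0 jaw now 96.4 q6 deg -61.8
[0.45477905 0.37025047 0.0043378 ]
```

```bash
python3 -m inch '0 0 0 0 0 -15 8;0 0 0 0 0 -55 8;0 0 0 0 -20 -100 8;0 0 0 -10 -65 -110 8;0 0 0 -20 -120 -110 8;0 0 0 -30 -175 -110 8;0 0 0 -39 -230 -110 8;0 0 0 -48 -285 -110 8;0 0 0 -57 -340 -110 8;0 0 0 -66 -395 -110 8'; python3 -m inch '0 0 0 -9 -55 0 8;0 0 0 -18 -105 0 8;0 0 0 -24 -145 0 8;0 0 0 -28 -170 0 8;0 0 0 -28.5 -179 0 8;0 0 0 -28.5 -179 0 8;0 0 0 -28.5 -179 0 8'; python3 -c "
from h import *
rel(.6122,-.1898,.007,96.4)
g=grab('wrist'); np.save('pics/w8.npy',g,allow_pickle=True); cv2.imwrite('pics/w8.png',g['im'])
"
```

```text
time: 25.58
ee_pos: [0.5642, -0.017, 0.1147]
tcp_rot: [-0.174, 3.136, -0.0]
ft_force: [0.9, 0.5, -1.1]
gripper_width: 0.0125
time: 26.45
ee_pos: [0.6118, -0.1889, 0.1139]
tcp_rot: [0.175, -3.136, -0.0]
ft_force: [1.1, 0.5, -1.3]
gripper_width: 0.0125
shift [ -0.3  -1.  106.9] turn z 0.0 jaw now 96.4 q6 deg -117.7
```

View pics/w8.png

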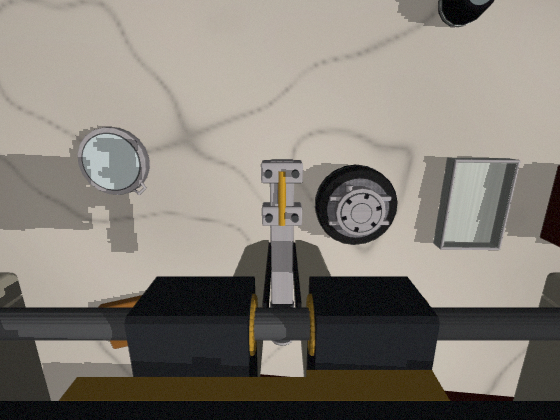

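The wrench is held square, with cushion, watch and tray to the right; the mirror is at (114,160). I check the wrench offset and measure the mirror from this frame.

```bash
python3 - <<'E'
from h import *
g=np.load('pics/w8.npy',allow_pickle=True).item(); im=g['im']
z=.1139-.0043+.011; J=ray(g,[(281.7,214.5),(281.7,171.5)],z)[:,:2]; a=np.radians(6.4); ex=np.array([np.cos(a),np.sin(a)]); ey=np.array([-ex[1],ex[0]])
s=np.array([.6118,-.1889]); print('jaws local x,y (want -25,-49;0)',(J-s)@ex,(J-s)@ey)
def face(g,seed,z):
    im=cv2.GaussianBlur(g['im'],(3,3),0); m=np.zeros((im.shape[0]+2,im.shape[1]+2),np.uint8)
    cv2.floodFill(im,m,seed,0,(6,6,6),(6,6,6),4|cv2.FLOODFILL_MASK_ONLY|(255<<8))
    c,_=cv2.findContours(m[1:-1,1:-1],cv2.RETR_EXTERNAL,cv2.CHAIN_APPROX_NONE); c=max(c,key=len); h=cv2.convexHull(c)[:,0]
    X=ray(g,h,z)[:,:2]; (x,y),r=cv2.minEnclosingCircle((X*1000).astype(np.float32)); e=cv2.fitEllipse((X*1000).astype(np.float32)); print('face',x,y,r,e)
face(g,(112,165),.01)
t=grab('top'); face(t,(411,163),.01)
E
```

```text
jaws local x,y (want -25,-49;0) [-0.0263881  -0.04994178] [0.00086605 0.00086398]
face 590.3726806640625 -339.8056335449219 23.18297576904297 ((589.49609375, -337.8751525878906), (38.95787048339844, 46.101749420166016), 106.55065155029297)
face 382.5903625488281 -56.44642639160156 518.2507934570312 ((316.9655456542969, -104.08580780029297), (651.61328125, 1097.9949951171875), 60.006126403808594)
```

```bash
python3 -m inch '0 0 0 -0.3 -1 40 8;0 0 0 -0.3 -1 75 8;0 0 0 -0.3 -1 97 8;0 0 0 -0.3 -1 104 8;0 0 0 -0.3 -1 106 8;0 0 0 -0.3 -1 106 8;0 0 0 -0.3 -1 106 8'
```

```text
time: 27.42
ee_pos: [0.6129, -0.1911, 0.0087]
tcp_rot: [-0.174, 3.136, -0.001]
ft_force: [-0.8, 0.1, -1.4]
gripper_width: 0.0125
```

```bash
python3 -m inch '0 0 0 -0.5 1.2 1 8;0 0 0 -0.5 1.2 2.5 8;0 0 0 -0.5 1.2 3.5 8;0 0 0 -0.5 1.2 3.5 8'; python3 -m inch '0 0 0 0 0 0.5 8;0 0 0 0 0 0.5 8'
```

```text
time: 27.92
ee_pos: [0.6127, -0.1896, 0.0044]
tcp_rot: [0.174, -3.137, -0.0]
ft_force: [-1.9, 0.9, 2.2]
gripper_width: 0.0122
time: 28.18
ee_pos: [0.6127, -0.1896, 0.0044]
tcp_rot: [0.174, -3.137, -0.0]
ft_force: [-3.2, 2.2, 8.2]
gripper_width: 0.0122
```

```bash
python3 -m inch '0 0 0 0 0 -0.6 8;0 0 0 0 0 -0.6 23;0 0 0 0 0 -0.6 23;0 0 0 0 0 -20 23;0 0 0 0 0 -70 23;0 0 0 10 -40 -115 80;0 0 0 25 -100 -115 80;0 0 0 38 -147 -115 80;0 0 0 38 -147 -115 80;0 0 0 38 -147 -115 80'; python3 - <<'E'
from h import *
g=grab('wrist'); np.save('pics/w9.npy',g,allow_pickle=True); im=cv2.cvtColor(g['im'],cv2.COLOR_BGR2GRAY).astype(np.float32)
rel(.5905,-.34,.12,96.4)
C=proj(g,(.5905,-.340,.01))[0]; print(C)
cv2.imwrite('pics/w9.png',cv2.resize(g['im'][int(C[1])-55:int(C[1])+55,int(C[0])-70:int(C[0])+70],None,fx=5,fy=5,interpolation=2))
E
```

```text
time: 29.42
ee_pos: [0.5914, -0.3395, 0.1195]
tcp_rot: [-0.174, 3.136, -0.0]
ft_force: [-0.7, 0.1, 0.3]
gripper_width: 0.0687
shift [ 1.2 -0.9 -0.6] turn z -0.0 jaw now 96.4 q6 deg -130.1
[280.44279524 201.56817407]
```

View pics/w9.png

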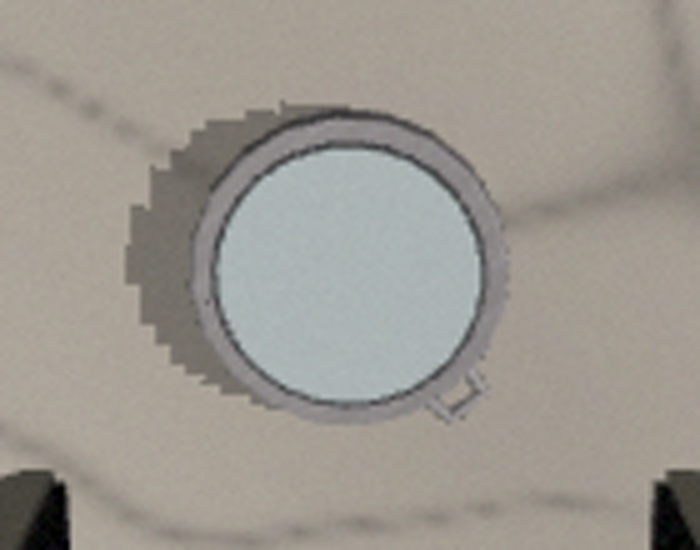

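```bash
python3 -c "
from h import *
g=np.load('pics/w9.npy',allow_pickle=True).item()
X=ray(g,[(279.5,200.4),(252.8,200.4),(306.2,200.4),(279.5,174.4),(279.5,226.4)],.01);print(X.round(4))
rel(X[0,0],X[0,1],.003,96.4)"
```

```text
[[ 0.5895 -0.341   0.01  ]
 [ 0.5922 -0.3656  0.01  ]
 [ 0.5867 -0.3164  0.01  ]
 [ 0.5652 -0.3436  0.01  ]
 [ 0.615  -0.3382  0.01  ]]
shift [  2.3  -1.7 116.4] turn z -0.0 jaw now 96.4 q6 deg -130.1
```

```bash
python3 -m inch '0 0 0 2.3 -1.7 40 80;0 0 0 2.3 -1.7 80 80;0 0 0 2.3 -1.7 108 80;0 0 0 2.3 -1.7 115 80;0 0 0 2.3 -1.7 116 80;0 0 0 2.3 -1.7 116 54;0 0 0 2.3 -1.7 116 54;0 0 0 2.3 -1.7 116 54;0 0 0 2.3 -1.7 116 54;0 0 0 2.3 -1.7 116 54'; python3 -c "
from h import *
rel(.6774,.1073,.08,96.4);print(readout.state()['ee_pos'])"
```

```text
time: 30.72
ee_pos: [0.5895, -0.3421, 0.0036]
tcp_rot: [-0.174, 3.136, -0.001]
ft_force: [-0.9, 1.5, 6.0]
gripper_width: 0.059
shift [-137.1  436.8  -76.5] turn z -0.1 jaw now 96.3 q6 deg -130.4
[ 0.58951221 -0.34206621  0.00361086]
```

```bash
python3 -m inch '0 0 0 0 0 -15 54;0 0 0 0 0 -55 54;0 0 0 0 10 -100 54;0 0 0 -20 60 -110 54;0 0 0 -35 115 -110 54;0 0 0 -52 170 -110 54;0 0 0 -69 225 -110 54;0 0 0 -86 280 -110 54;0 0 0 -103 335 -110 54;0 0 0 -120 385 -110 54'; python3 -m inch '0 0 0 -12 35 0 54;0 0 0 -17 52 0 54;0 0 0 -17 52 20 54;0 0 0 -17 52 50 54;0 0 0 -17 52 50 54;0 0 0 -17 52 50 54'; python3 -c "
from h import *
rel(.6774,.1073,.006,96.4)"
```

```text
time: 31.98
ee_pos: [0.666, 0.056, 0.1137]
tcp_rot: [-0.175, 3.136, -0.0]
ft_force: [0.5, -0.4, -0.9]
gripper_width: 0.059
time: 32.72
ee_pos: [0.6772, 0.1065, 0.0633]
tcp_rot: [-0.172, 3.136, -0.0]
ft_force: [-0.0, -0.2, -0.9]
gripper_width: 0.0593
shift [-0.2  0.8 57.3] turn z -0.1 jaw now 96.3 q6 deg -91.2
```

```bash
python3 -m inch '0 0 0 -0.2 0.8 30 54;0 0 0 -0.2 0.8 48 54;0 0 0 -0.2 0.8 56 54;0 0 0 -0.2 0.8 57.5 54;0 0 0 -0.2 0.8 57.5 54;0 0 0 -0.2 0.8 57.5 54'; python3 -m inch '0 0 0 0 0 0.8 54;0 0 0 0 0 1.2 54;0 0 0 0 0 1.2 54'
```

```text
time: 33.48
ee_pos: [0.6775, 0.1085, 0.006]
tcp_rot: [-0.174, 3.136, 0.0]
ft_force: [-0.6, -0.2, -0.2]
gripper_width: 0.0593
time: 33.85
ee_pos: [0.6771, 0.1084, 0.0041]
tcp_rot: [0.174, -3.137, 0.0]
ft_force: [-0.2, 0.5, -1.3]
gripper_width: 0.0589
```

```bash
python3 -m inch '0 0 0 -0.2 -1.1 0 54;0 0 0 -0.2 -1.1 0.4 54;0 0 0 -0.2 -1.1 0.4 54'; python3 -m inch '0 0 0 0 0 0.4 54;0 0 0 0 0 0.4 54'
```

```text
time: 34.22
ee_pos: [0.6774, 0.1073, 0.0037]
tcp_rot: [-0.174, 3.137, -0.0]
ft_force: [0.2, -0.2, -0.3]
gripper_width: 0.0591
time: 34.48
ee_pos: [0.6775, 0.1073, 0.0036]
tcp_rot: [-0.174, 3.137, -0.0]
ft_force: [-2.1, -1.4, 5.2]
gripper_width: 0.059
```

```bash
python3 -m inch '0 0 0 0 0 -0.5 54;0 0 0 0 0 -0.5 66;0 0 0 0 0 -0.5 72;0 0 0 0 0 -0.5 76;0 0 0 0 0 -20 76;0 0 0 0 0 -70 76;0 0 0 40 0 -130 76;0 0 0 90 0 -180 76;0 0 0 130 -60 -220 76;0 0 0 150 -110 -240 76'; python3 -m inch '0 0 0 0 0 0 76;0 0 0 0 0 0 76'; python3 -c "
from h import *
g=grab('wrist'); np.save('pics/w10.npy',g,allow_pickle=True);print(readout.state()['ee_pos'])"
python3 -m inch '0 0 0 40 60 0 76;0 0 0 70 115 0 76;0 0 0 95 170 0 76;0 0 0 120 225 0 76;0 0 0 150 280 0 76;0 0 0 160 340 0 76;0 0 0 160 395 0 76;0 0 0 160 430 0 76;0 0 0 160 430 0 76;0 0 0 160 430 0 76'; python3 - <<'E'
from h import *
print(readout.state()['ee_pos'])
t=grab('top'); np.save('pics/t2.npy',t,allow_pickle=True)
w=np.load('pics/w10.npy',allow_pickle=True).item()['im']
c=cv2.resize(t['im'][100:220,180:380],None,fx=3.8,fy=3.0,interpolation=2)[:,:760]
c=cv2.resize(t['im'][80:220,180:380],None,fx=3,fy=3,interpolation=2)
w=cv2.resize(w,(240,180)); w=np.hstack([c,cv2.copyMakeBorder(cv2.rotate(w,cv2.ROTATE_90_CLOCKWISE),0,180,0,20,0)]); cv2.imwrite('pics/fin.png',w); print(w.shape)
E
```

```text
time: 35.72
ee_pos: [0.5484, 0.0031, 0.2351]
tcp_rot: [-0.177, 3.133, -0.001]
ft_force: [0.3, -0.3, 0.3]
gripper_width: 0.0759
time: 35.98
ee_pos: [0.5495, 0.0038, 0.2325]
tcp_rot: [-0.173, 3.136, 0.0]
ft_force: [-0.5, 0.7, -1.0]
gripper_width: 0.0759
[0.54944218 0.00426022 0.2318379 ]
time: 37.28
ee_pos: [0.3422, 0.413, 0.2312]
tcp_rot: [0.176, -3.136, 0.002]
ft_force: [0.2, 0.2, 0.1]
gripper_width: 0.076
[0.34223973 0.41304066 0.2312203 ]
(420, 800, 3)
```

View pics/fin.png

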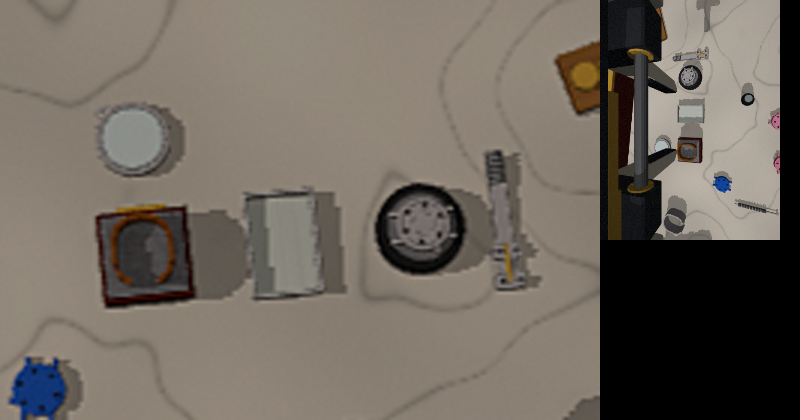

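Everything lies as asked: mirror (134,138) beyond the holder (140,210), cuff (142,250), tray (284,244), watch (420,226) and wrench (506,222). One numeric check remains before hand-in.

```bash
python3 - <<'E'
from h import *
t=np.load('pics/t2.npy',allow_pickle=True).item()
k=lambda x,y:(180+x/3-.33,80+y/3-.33)
a=np.radians(6.4);e=np.array([[np.cos(a),-np.sin(a)],[np.sin(a),np.cos(a)]]); c=np.array([.6046,-.1222])
for n,q,z in[("cushion",[(420,228)],.022),("watch",[(420.5,226)],.034),("tray",[(246,195),(313,189),(323,293),(254,298)],.014),("cuff",[(110,250),(173,250)],.046),("mirror",[(134,138)],.01),("wrench jaw/grip end",[(510,283),(494,152)],.01)]:
    X=ray(t,[k(*p) for p in q],z)[:,:2]; print(n,((X.mean(0)-c)@e*1000).round(1), len(q)>1 and ((X[-1]-X[0])@e*1000).round(1))
print("expect x,y: watch 0,0 tray 0,110 cuff 0,220 mirror 98,220 wrench 0,-68")
E
```

```text
cushion [-1.1  1. ] False
watch [-1.8  2.2] False
tray [ -0.5 109.3] [-83.2   2.8]
cuff [  0.  220.8] [ -5.1 -48.2]
mirror [ 98.3 219.1] False
wrench jaw/grip end [  3.  -67.4] [107.4  -0.6]
expect x,y: watch 0,0 tray 0,110 cuff 0,220 mirror 98,220 wrench 0,-68
```

```bash
python3 -c "
from cell import bot,readout
print(bot.close_job(), readout.state()['time'])"
```

```text
the job is handed in; nothing more can be done
the job is handed in; nothing more can be done
```

The job is handed in, at about 37 s of the 115 s allowed. In the order asked, I placed:
1. the watch, back up, on the cushion;
2. the amber cuff on the plinth;
3. the tray midway between them;
4. the wrench beside the cushion, on the side away from the tray;
5. the mirror, face up, straight out from the ticket holder.

Each was lowered to light contact before release, at most about 9 N. The steel cuff, loupe and spring-bar tool were not touched.

My last check was a top view, read by eye, relative to the row. It put everything within about 3 mm of where it should be:

| Thing | Measured position |
|---|---|
| Watch | about 1–2 mm from the cushion's centre |
| Cuff | about 1 mm from the plinth's centre |
| Tray | 109 mm along the row (wanted 110) |
| Mirror | 98 mm out from the plinth's centre, about 25 mm clear of the holder |
| Wrench | 67 mm from the cushion's centre (wanted 68), about 25 mm clear |

- **Tray angle:** the top view read its long sides about 2° off square. The gripper set it down square to within about 0.1°, so I put this down to pixel reading and did not correct it.
- **Wrench middle:** the top view put it 3 mm off along its length, but the close view in the hand gave about 1 mm, which I had already allowed for. I left it.

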